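Trace the calibration dots on a pen display

TASK

Calibrate the pen display's touch screen: bring a fingertip straight down onto the green dot, then slide it in one unbroken, light stroke along the row through the three blue dots to the red dot, and there lift straight up and stay clear. Keep touching the screen all the way without pressing it down to its stop, do not shift or lift the display, and leave the other things on the desk where they are.

Things in the scene. Friction and masses are not known exactly. Their poses are not given: they have to be found in the camera images.
- tablet: Pen display lying flat and loose on the desk, about 2 kg: grey frame 210 (x) x 320 (y) x 22 mm high, turned up to 20 degrees from the robot's axes. Origin at the centre of its underside, y along its long side, z up. A pale screen, 150 (x) x 270 (y) mm, is centred on it and stands 6 mm proud of the frame: its top is 28 mm above the desk when untouched.
- screen (a joint): How far the screen is pressed down, in m: 0 untouched, 0.006 at its stop. The whole screen sinks level on springs: it starts to give at about 0.3 N and then takes 1 N per mm, about 6 N at the stop; it springs back when released. A light touch is 1 to 5 mm; below 0.3 mm the contact counts as lost, and above 5.5 mm as pressed to the stop.
- screen_top (a point): Centre of the screen's top face; sinks with it. The screen shows five flat dots (a picture, nothing to feel). They lie 50 mm apart along the display's y axis, each up to 30 mm to either side of its middle line.
- dot_green: Green dot, 24 mm across, shown on the screen at one end of the row (either end): where the stroke starts. Origin at its centre, about 0.5 mm above the untouched screen. A dot counts as traced when the point midway between the finger pads passes over it (within 15 mm of its centre, seen from above) while a fingertip touches the screen: fingers shut and pointing down do this best.
- dot_red: Red dot, 24 mm across, shown at the other end of the row: where the stroke ends. Origin at its centre, about 0.5 mm above the untouched screen.
- dot_left: Blue dot, 24 mm across, shown on the screen: of the three, the one nearest the +y end of the display. Origin at its centre, about 0.5 mm above the untouched screen. Take the blue dots in the order in which they lie from green to red: the one beside the green dot first.
- dot_middle: Blue dot, 24 mm across, shown on the screen: of the three, the middle one. Origin at its centre, about 0.5 mm above the untouched screen.
- dot_right: Blue dot, 24 mm across, shown on the screen: of the three, the one nearest the -y end of the display. Origin at its centre, about 0.5 mm above the untouched screen.
- stylus: Black pen, 150 x 12 x 11 mm, lying on the frame's edge that is farther from the robot, along the display's y. Not to be moved. Origin at the centre of its underside.
- eraser: White and blue eraser, 18 x 40 x 12 mm, lying on the frame's edge nearer the robot. Not to be moved. Origin at the centre of its underside.
- mug: White mug, 80 mm across and 95 mm high, with a handle, standing beside the display's +y end. Not to be moved. Origin at the centre of its foot.
- stapler: Red and black stapler, 130 x 36 x 50 mm, beside the display's -y end. Not to be moved. Origin at the centre of its underside.
- mouse: White computer mouse, 110 x 62 x 38 mm, beyond the stapler. Not to be moved. Origin at the centre of its underside.
- tape: Yellow roll of tape, 60 mm across, 18 mm high, lying flat beyond the display's far edge. Not to be moved. Origin at the centre of its underside.

How it is judged:
By the outcome, as a careful person would: the job done as asked, in the order asked, and still so for the second after the job is handed in, with the robot touching nothing.
It also fails if it takes over 48 s, if anything falls off the work surface, if the arm or the gripper's body presses on something with over 40 N, if the wrist force passes 120 N, or if a joint passes its speed limit or range.

ROBOT

A 6-joint arm with a two-finger parallel gripper is mounted at the origin on the work surface. World frame = base frame: x ahead of the robot, y to its left, z up, the work surface at z = 0. Lengths are in m, angles in rad, forces in N, time in s.
With the tool pointing down it reaches from about 0.3 to 1 m from the base axis. Payload 5.1 kg.
Tool frame: the origin (TCP) lies between the finger pads, 19 mm behind the fingertips; this is the grasp point; z points along the fingers, y is the line along which they close (so a half turn about z gives the same grasp; the last joint's range is limited). The gripper opens to 95 mm and grips with 3 to 60 N. Pads are 20 mm wide; open, the fingers measure 119 mm over their backs; the gripper's body (75 mm by 180 mm) begins 59 mm behind the grasp point.
Start: joints at [-1.215, 0.124, 1.65, -0, 1.367, -0.083], TCP at [0.276, -0.588, 0.233] pointing down, gripper open.
Joint ranges: [-2.61, 2.61], [-1.02, 2.33], [0.03, 2.71], [-1.35, 4.49], [0.32, 2.68], [-2.91, 2.91]. Speed limits (rad/s): [2.57, 2.57, 3.14, 3.14, 3.14, 3.14].

INTERFACE

Orientations are given as a unit quaternion [x, y, z, w].
In Python, from rig import r, read_camera gives the robot as it stands.
- The arm moves only by the shell command python3 -m jog 'ROWS' [FORCE]. ROWS is JSON, a list of rows, each a list of 7 numbers: the shift along the tool's x, y, z in m, then the turn, a rotation vector about the tool's x, y, z in rad, then the opening, from 0 (shut) to 1 (fully open). A call has exactly 8 rows; each row is the pose to reach, as a shift and turn from the pose commanded when the call began, along the tool's axes at that moment; what a row does not reach only later rows make up. A row lasts 1/10 s, in which the tool goes at most 50 mm and 8.59 degrees, less where a joint would pass 70% of its speed; a pose out of reach is approached as far as the arm can. A call with a gripper value outside its range is refused whole. The fingers move at their own pace and stop on an object; FORCE is the grip in N (left out, the last holds). Time passes only in rows, so rows that repeat a pose let the fingers close, or fill a call up. It gives the time, the measured TCP pose, the force, the opening and the grip force at its end, in the units of the state.
- r.get_obs(): the state, without advancing time (a new reading comes with each control period).
- read_camera(name): name is "side" or "top"; returns a dict with "color" (480x640x3 uint8, red, green, blue), "camera_matrix" (3x3 intrinsics, pixels), "R" (3x3) and "t" (3): a world point X has camera coordinates R X + t. Camera axes: x right, y down, z forward; pixel columns grow to the right and rows downward; lengths in m; the calibration is good to about 2 mm. A picture is of the moment at which its call begins. There is no depth.
- r.finish_job(): hands the job in; it is judged then, once.
The state is a dict: "clock": time; "qpos": joint angles; "qvel": joint speeds; "joint_torque": joint torques, N m; "tcp_pos": TCP position; "eef_rot": TCP orientation; "ft_force": force on the tool from outside, world axes, zero at the start; "moment": the same for the moment, N m; "opening": opening from 0.0 (shut) to 1.0 (fully open); "grasp_force": force on a finger pad.
Only numpy, scipy, OpenCV 4.12 (cv2) and the standard library are available. Lean on these libraries where they do the work, as an engineer would, in place of code of your own. Each camera call takes 0.05 s, during which the arm holds its last target. There are 200 camera calls.

## Working session

There is one attempt and no reset: what is moved stays moved. The work goes in short steps, Python scripts to look and compute and a shell command to move; the robot and the scene stay as the last step left them, time stands still between calls to the robot, and variables do not carry over. Pictures are saved under pics/ and viewed, at most 10 in all, crops included, and the job is handed in when it is done.

```bash
mkdir -p pics; ls
python3 - <<'E'
from rig import r, read_camera
import cv2
for n in ("top","side"):
    c=read_camera(n); cv2.imwrite(f"pics/{n}0.png",c["color"][:,:,::-1])
    print(n,c["camera_matrix"].tolist(),c["R"].tolist(),c["t"].tolist())
o=r.get_obs(); print(o)
E
```

```text
pics
top [[597.1375016501581, 0.0, 323.2822512899115], [0.0, 597.1375016501581, 243.11290186516854], [0.0, 0.0, 1.0]] [[-0.00802661792239966, -0.999944662863803, -0.006800339324109358], [-0.9886235867988001, 0.008956828644381578, -0.15014386049955564], [0.15019646144234777, 0.005517828452425942, -0.988640772242055]] [-0.018792933524912556, 0.6071426836114842, 1.387768864447629]
side [[510.56042677530166, 0.0, 326.3001551782413], [0.0, 510.56042677530166, 248.48851954635597], [0.0, 0.0, 1.0]] [[0.9732339705889812, -0.22981622789054423, -0.00037401840501620297], [-0.16414815552574993, -0.6939995955698618, -0.7010135122708854], [0.16084471246857968, 0.6823115584152373, -0.7131478919017219]] [-0.5781435412718117, 0.10278944237798972, 0.928398998321324]
{'clock': 0.1, 'qpos': array([-1.21461915e+00,  1.24429272e-01,  1.65152332e+00, -2.67180994e-05,
        1.36752514e+00, -8.26141190e-02]), 'qvel': array([ 0.00027666, -0.00098043, -0.00395509, -0.00105725, -0.0013523 ,
       -0.00068327]), 'joint_torque': array([ 8.14296709e-04, -4.18881798e+01, -3.61095536e+01,  7.76527100e-02,
        4.61936498e-02, -4.97314625e-05]), 'tcp_pos': array([ 0.27591656, -0.58792617,  0.23232517]), 'eef_rot': array([ 9.76028135e-01,  2.17642346e-01, -1.41479092e-04, -9.31948426e-04]), 'ft_force': array([-0.20201405,  0.7643528 , -0.17863016]), 'moment': array([ 0.01072218, -0.00381686, -0.02025474]), 'grasp_force': 0.0, 'opening': 0.9994962846113603}
```

View pics/top0.png

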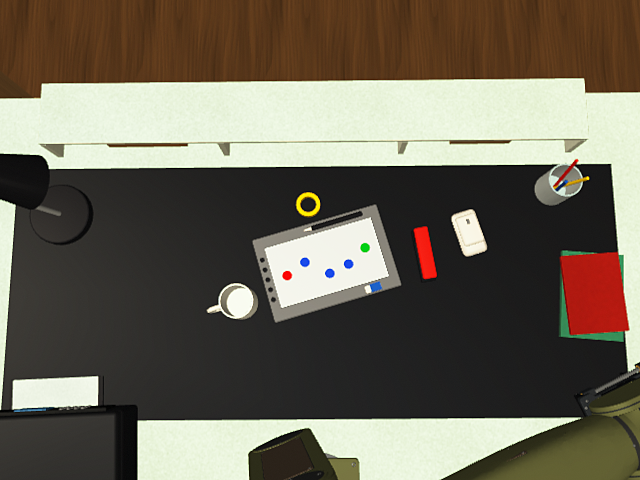

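View pics/side0.png

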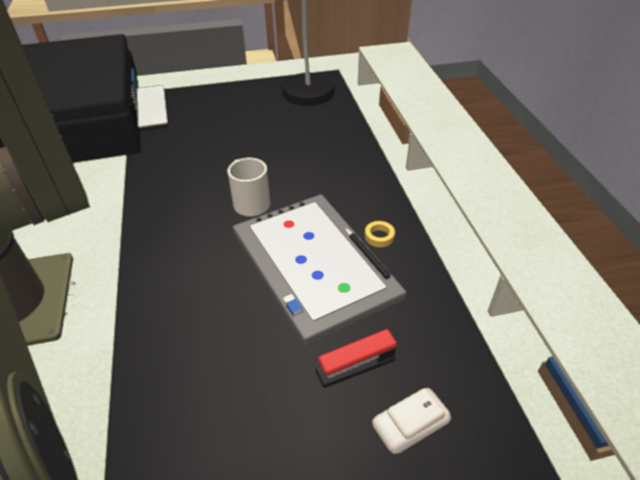

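The top view shows green at (365,247), blues at (348,264), (330,273) and (305,262), and red at (287,275). The mug is beyond the red end at (238,300) and the stapler beyond the green end at (425,252). The side view agrees, with green at (344,288) and red at (289,224). Next I triangulate the dots using colour centroids.

```bash
cat > h.py <<'E'
from rig import r, read_camera
import numpy as np, cv2
from scipy.spatial.transform import Rotation as Ro
def cast(c,uv,z):
    d=np.linalg.inv(c["camera_matrix"])@np.array([*uv,1.]); R=np.array(c["R"]); o=-R.T@c["t"]; d=R.T@d
    return o+d*(z-o[2])/d[2]
def dots(n):
    c=read_camera(n); hsv=cv2.cvtColor(c["color"],cv2.COLOR_RGB2HSV)
    x0,y0,x1,y1=(265,225,385,295) if n=="top" else (255,205,380,310)
    out=[]
    for k,lo,hi in (("g",45,75),("b",105,130),("r",0,5)):
        m=cv2.inRange(hsv,(lo,130,90),(hi,255,255)); 
        M=np.zeros_like(m); M[y0:y1,x0:x1]=m[y0:y1,x0:x1]
        N,_,s,ce=cv2.connectedComponentsWithStats(M)
        for i in range(1,N):
            if s[i,4]>25: out.append((k,s[i,4],ce[i].round(1),cast(c,ce[i],.0285).round(4)))
    return out
def go(target,yaw=None):
    o=r.get_obs(); T=Ro.from_quat(o["eef_rot"]); print((T.inv().apply(np.array(target)-o["tcp_pos"])).round(4))
E
python3 - <<'E'
from h import *
for n in("top","side"):
    for d in dots(n): print(n,*d)
c=read_camera("top")
for p in [(253,240),(376,205),(401,286),(275,322)]: print(cast(c,p,.022).round(3))
print(Ro.from_quat(r.get_obs()["eef_rot"]).as_matrix().round(4))
E
```

```text
top g 68 [364.6 247.2] [ 0.5986 -0.1241  0.0285]
top b 65 [304.3 261.8] [0.5644 0.0225 0.0285]
top b 64 [348.1 263.7] [ 0.5587 -0.0834  0.0285]
top b 65 [329.2 272.9] [ 0.5369 -0.0375  0.0285]
top b 82 [375.4 286.2] [ 0.5037 -0.1481  0.0285]
top r 71 [286.7 275.1] [0.5324 0.0648 0.0285]
side g 65 [343.5 287.3] [ 0.597  -0.1228  0.0285]
side b 46 [308.3 235.5] [0.5628 0.0234 0.0285]
side b 57 [300.5 259.1] [ 0.5353 -0.0362  0.0285]
side b 63 [317.3 274.7] [ 0.5576 -0.0823  0.0285]
side b 95 [293.3 305.2] [ 0.5013 -0.1419  0.0285]
side r 50 [288.3 223.6] [0.5305 0.0669 0.0285]
[0.62  0.148 0.022]
[ 0.704 -0.154  0.022]
[ 0.504 -0.21   0.022]
[0.421 0.093 0.022]
[[ 9.052e-01  4.249e-01 -3.000e-04]
 [ 4.249e-01 -9.052e-01  1.000e-03]
 [ 1.000e-04 -1.000e-03 -1.000e+00]]
```

```bash
python3 -m jog '[[0.05,-0.03,0.005,0,0,-0.14,0],[0.1,-0.06,0.01,0,0,-0.28,0],[0.15,-0.09,0.015,0,0,-0.42,0],[0.2,-0.12,0.02,0,0,-0.56,0],[0.24,-0.145,0.03,0,0,-0.7,0],[0.28,-0.17,0.03,0,0,-0.84,0],[0.32,-0.19,0.03,0,0,-0.98,0],[0.36,-0.21,0.03,0,0,-1.1,0]]' 10
python3 -c "
from h import *
go((.5978,-.1235,.10)); print(r.get_obs()['qpos'].round(3)); print(Ro.from_quat(r.get_obs()['eef_rot']).as_matrix().round(4))"
```

```text
clock: 1.05
tcp_pos: [0.5022, -0.258, 0.2034]
eef_rot: [0.717, 0.698, -0.0, -0.0]
ft_force: [0.2, -0.7, 0.1]
opening: 0.384
grasp_force: 0.0
[0.137  0.092  0.1034]
[-0.57  -0.043  1.874 -0.     1.311 -0.543]
[[ 0.0269  0.9996 -0.    ]
 [ 0.9996 -0.0269 -0.    ]
 [-0.     -0.     -1.    ]]
```

```bash
python3 -m jog '[[0.035,0.025,0,0,0,0,0],[0.07,0.05,0,0,0,0,0],[0.105,0.07,0.01,0,0,0,0],[0.137,0.092,0.03,0,0,0,0],[0.137,0.092,0.06,0,0,0,0],[0.137,0.092,0.09,0,0,0,0],[0.137,0.092,0.103,0,0,0,0],[0.137,0.092,0.103,0,0,0,0]]'
python3 -c "
from h import *
go((.5978,-.1235,.05)); print(r.get_obs()['tcp_pos'],r.get_obs()['ft_force'],r.get_obs()['opening'])
c=read_camera('side')['color'][150:350,200:460,::-1]; cv2.imwrite('pics/s1.png',cv2.resize(c,None,fx=3,fy=3,interpolation=2))"
```

```text
clock: 1.85
tcp_pos: [0.5962, -0.1255, 0.0979]
eef_rot: [0.718, 0.696, -0.001, -0.002]
ft_force: [-0.9, -0.0, 0.2]
opening: 0.008
grasp_force: 0.0
[0.002  0.0018 0.0479]
[ 0.59615263 -0.12550232  0.09794911] [-0.87331557 -0.03229345  0.23024248] 0.007699763875565428
```

View pics/s1.png

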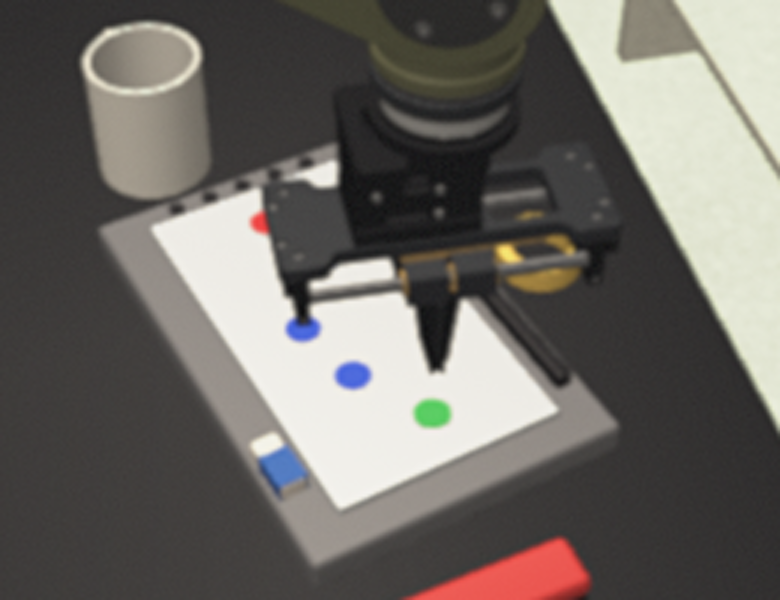

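The crop shows the shut fingers at (435,370), straight above the green dot at (432,412), and clear of everything. I go down to just above the screen and check the settled state.

```bash
python3 -m jog '[[0.001,0.001,0.01,0,0,0,0],[0.001,0.001,0.02,0,0,0,0],[0.001,0.001,0.03,0,0,0,0],[0.001,0.001,0.037,0,0,0,0],[0.001,0.001,0.042,0,0,0,0],[0.001,0.001,0.045,0,0,0,0],[0.001,0.001,0.045,0,0,0,0],[0.001,0.001,0.045,0,0,0,0]]'
python3 -c "
from h import *
go((.5978,-.1235,.044)); print(r.get_obs()['tcp_pos'],r.get_obs()['ft_force'])
print(Ro.from_quat(r.get_obs()['eef_rot']).as_matrix().round(4))"
```

```text
clock: 2.7
tcp_pos: [0.5992, -0.125, 0.0558]
eef_rot: [0.718, 0.696, 0.0, 0.0]
ft_force: [-0.5, 0.8, -0.0]
opening: 0.004
grasp_force: 0.0
[ 0.0015 -0.0014  0.0118]
[ 0.59915405 -0.12503692  0.05584336] [-0.49293986  0.82427416 -0.03403588]
[[ 3.200e-02  9.995e-01  4.000e-04]
 [ 9.995e-01 -3.200e-02 -1.000e-04]
 [-1.000e-04  4.000e-04 -1.000e+00]]
```

```bash
python3 -m jog '[[0,0,0.003,0,0,0,0],[0,0,0.006,0,0,0,0],[0,0,0.008,0,0,0,0],[0,0,0.009,0,0,0,0],[0,0,0.01,0,0,0,0],[0,0,0.011,0,0,0,0],[0,0,0.0115,0,0,0,0],[0,0,0.0115,0,0,0,0]]'
python3 -c "
from h import *
import time
for i in range(3):
  read_camera('top'); o=r.get_obs(); print(o['tcp_pos'].round(4),o['ft_force'].round(2))
go((.5978,-.1235,.044))"
```

```text
clock: 3.5
tcp_pos: [0.5988, -0.1249, 0.0443]
eef_rot: [0.718, 0.696, -0.0, -0.0]
ft_force: [-2.5, 0.9, 3.1]
opening: 0.002
grasp_force: 1.6
[ 0.5988 -0.125   0.0443] [-2.55  0.95  2.73]
[ 0.5988 -0.125   0.0443] [-2.13  0.12  3.34]
[ 0.5989 -0.125   0.0443] [-2.41  1.02  3.09]
[ 0.0014 -0.0011  0.0003]
```

Force is about 3 N, so the screen is pressed roughly 3 mm. I start the stroke, from green to blue 1.

```bash
python3 -m jog '[[0.003,-0.003,0,0,0,0,0],[0.009,-0.009,0,0,0,0,0],[0.015,-0.015,0,0,0,0,0],[0.021,-0.0215,0,0,0,0,0],[0.027,-0.028,0,0,0,0,0],[0.033,-0.034,0,0,0,0,0],[0.038,-0.039,0,0,0,0,0],[0.041,-0.042,0,0,0,0,0]]'
python3 -c "
from h import *
go((.5582,-.0829,.044));go((.5361,-.0369,.044)); print(r.get_obs()['ft_force'])"
```

```text
clock: 4.45
tcp_pos: [0.5579, -0.0822, 0.0442]
eef_rot: [0.718, 0.696, 0.0, 0.0]
ft_force: [2.0, -1.6, 3.9]
opening: 0.004
grasp_force: 1.6
[-0.0007  0.0003  0.0002]
[ 0.0445 -0.0232  0.0002]
[ 1.97124881 -1.62198225  3.88074308]
```

```bash
python3 -m jog '[[0.003,-0.0015,0,0,0,0,0],[0.01,-0.005,0,0,0,0,0],[0.017,-0.009,0,0,0,0,0],[0.024,-0.0125,0,0,0,0,0],[0.031,-0.016,0,0,0,0,0],[0.037,-0.0195,0,0,0,0,0],[0.042,-0.022,0,0,0,0,0],[0.0445,-0.0235,0,0,0,0,0]]'
python3 -c "
from h import *
go((.5361,-.0369,.044));go((.5636,.0230,.044)); o=r.get_obs();print(o['ft_force'])
for n in('top','side'):
  for d in dots(n): print(*d)"
```

```text
clock: 5.25
tcp_pos: [0.536, -0.0369, 0.0441]
eef_rot: [0.718, 0.696, 0.0, -0.0]
ft_force: [0.8, -1.9, 3.8]
opening: 0.007
grasp_force: 1.6
[-0.      0.0001  0.0001]
[0.0607 0.0257 0.0001]
[ 0.79885517 -1.89564679  3.80642531]
g 61 [365.1 247.2] [ 0.5987 -0.1252  0.0285]
b 82 [375.4 286.2] [ 0.5037 -0.1481  0.0285]
r 71 [286.7 275.1] [0.5324 0.0648 0.0285]
g 64 [343.5 287.3] [ 0.597  -0.1226  0.0285]
b 62 [317.2 274.7] [ 0.5575 -0.0822  0.0285]
b 95 [293.3 305.2] [ 0.5013 -0.1419  0.0285]
```

The display hasn't moved. I continue to blue 3.

```bash
python3 -m jog '[[0.004,0.0015,0,0,0,0,0],[0.013,0.0055,0,0,0,0,0],[0.022,0.0095,0,0,0,0,0],[0.031,0.013,0,0,0,0,0],[0.04,0.017,0,0,0,0,0],[0.049,0.021,0,0,0,0,0],[0.056,0.024,0,0,0,0,0],[0.0605,0.0255,0,0,0,0,0]]'
python3 -c "
from h import *
go((.5636,.0230,.044));go((.5315,.0659,.044)); o=r.get_obs();print(o['ft_force'])"
```

```text
clock: 6.15
tcp_pos: [0.564, 0.023, 0.0441]
eef_rot: [0.718, 0.696, 0.0, 0.0]
ft_force: [-0.4, -1.7, 3.8]
opening: 0.008
grasp_force: 1.6
[-0.     -0.0004  0.0001]
[ 0.0418 -0.0339  0.0001]
[-0.42855126 -1.72198725  3.75667055]
```

```bash
python3 -m jog '[[0.003,-0.0025,0,0,0,0,0],[0.0095,-0.0075,0,0,0,0,0],[0.016,-0.013,0,0,0,0,0],[0.0225,-0.018,0,0,0,0,0],[0.029,-0.0235,0,0,0,0,0],[0.035,-0.0285,0,0,0,0,0],[0.04,-0.0325,0,0,0,0,0],[0.042,-0.034,0,0,0,0,0]]'
python3 -c "
from h import *
go((.5315,.0659,.044)); o=r.get_obs();print(o['ft_force'])"
```

```text
clock: 6.95
tcp_pos: [0.5305, 0.0658, 0.0441]
eef_rot: [0.718, 0.696, -0.0, -0.0]
ft_force: [1.1, -3.0, 1.9]
opening: 0.006
grasp_force: 1.6
[0.0001 0.001  0.0001]
[ 1.08739223 -3.00015074  1.91841015]
```

On red. I let it settle briefly, then lift straight up.

```bash
python3 -m jog '[[0,0,0,0,0,0,0],[0,0,-0.005,0,0,0,0],[0,0,-0.012,0,0,0,0],[0,0,-0.025,0,0,0,0],[0,0,-0.045,0,0,0,0],[0,0,-0.065,0,0,0,0],[0,0,-0.085,0,0,0,0],[0,0,-0.1,0,0,0,0]]'
python3 -m jog '[[0,0,-0.01,0,0,0,0],[0,0,-0.02,0,0,0,0],[0,0,-0.03,0,0,0,0],[0,0,-0.03,0,0,0,0],[0,0,-0.03,0,0,0,0],[0,0,-0.03,0,0,0,0],[0,0,-0.03,0,0,0,0],[0,0,-0.03,0,0,0,0]]'
python3 -c "
from h import *
for n in('top','side'):
  for d in dots(n): print(*d)
c=read_camera('side')['color'][:,:,::-1]; cv2.imwrite('pics/s2.png',c)"
```

```text
clock: 7.75
tcp_pos: [0.5315, 0.0652, 0.1464]
eef_rot: [0.718, 0.696, 0.001, 0.001]
ft_force: [-0.1, 1.0, -0.0]
opening: 0.007
grasp_force: 0.0
clock: 8.55
tcp_pos: [0.5307, 0.0653, 0.1735]
eef_rot: [0.718, 0.696, -0.0, -0.0]
ft_force: [-0.4, -0.4, -0.4]
opening: 0.003
grasp_force: 0.0
g 68 [364.6 247.2] [ 0.5986 -0.1241  0.0285]
b 31 [306.3 261.9] [0.5641 0.0176 0.0285]
b 64 [348.1 263.7] [ 0.5587 -0.0834  0.0285]
b 65 [329.2 272.9] [ 0.5369 -0.0375  0.0285]
b 82 [375.4 286.2] [ 0.5037 -0.1481  0.0285]
g 62 [343.6 287.3] [ 0.5971 -0.1227  0.0285]
b 46 [308.3 235.5] [0.5628 0.0234 0.0285]
b 57 [300.5 259.1] [ 0.5353 -0.0362  0.0285]
b 62 [317.2 274.7] [ 0.5575 -0.0822  0.0285]
b 95 [293.3 305.2] [ 0.5013 -0.1419  0.0285]
r 50 [288.3 223.6] [0.5305 0.0669 0.0285]
```

View pics/s2.png

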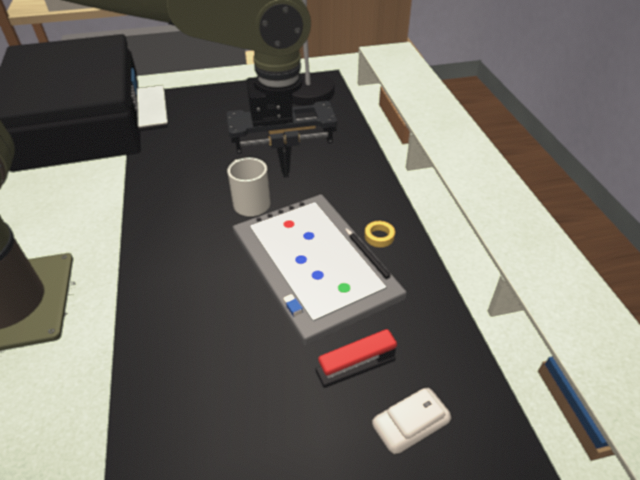

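The picture shows the gripper clear above the red dot (289,224), with the display, mug, pen, eraser and the rest unmoved.

```bash
python3 -c "
from rig import r
print(r.finish_job())"
```

```text
the job is handed in; nothing more can be done
None
```

I ran the calibration stroke from green through the three blue dots to red in one light touch (wrist readings about 2–4 N), lifted straight up clear of the screen, found the display and other things unmoved in the pictures, and handed the job in at about 9 s; no verdict was returned.

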